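# Tip the empty bottles into the wash-up tub

## Task

Slide the square grey tub under the lip of the tipping tray, then push the tray's bar to tip all four empty bottles into the tub, and let the tray down again gently, without dropping it, until it lies level. Leave the tub standing flat on the bench with all the bottles in it, and do not disturb the other things on the bench.

Things in the scene. Friction and masses are not known exactly. Their poses are not given: they have to be found in the camera images.
- stand: Fixed grey stand of the tipping tray, 198 mm wide along its x. Origin on the bench below the middle of the tray's hinge line, which is parallel to its x, 165 mm up. The tray lies on its +y side; its open lip looks to -y. The front legs begin at own y = +63 mm, so the tub fits 60 mm in beneath the lip; the arms at the hinge have their underside 153 mm above the bench.
- lip (a point): Middle of the hinge line = middle of the tray's open lip, 165 mm above the bench, fixed. Axes as the stand's.
- tray (a joint): Tilt of the sheet-steel tray (inside 150 mm wide, 240 mm long, side and back walls 43 mm high, open at the lip): 0 lying level, growing as its back end rises and it tips out over the lip (to the stand's -y); stop at 1.2 rad. 0.5 kg; falls back by itself if let go.
- bar (a point): Middle of the tipping bar: a round steel bar 10 mm thick, 166 mm long, parallel to the hinge line on two end uprights, 100 mm straight above the lip (265 mm above the bench) when level. Fixed to the tray: pushed to the stand's -y it tips the tray (at tilt a it lies 100 sin a mm to -y of the hinge line, 100 cos a mm above it). About 8 N.
- tub: Open grey plastic tub, 210 mm square, 125 mm high, walls and floor 5 mm, with a rim 8 mm wide and 8 mm high outside the wall's top edge (13 mm across wall and rim). 0.35 to 0.7 kg, loose on the bench. Origin at the centre of its underside, z up, x and y along its sides.
- bottle0: One of four alike empty square white bottles with blue caps lying in the tray, 95 mm long with the cap, body 50 x 72 x 50 mm, 40 to 85 g. Origin in the middle of the square body; its y points to the cap.
- bottle1: One of four alike empty square white bottles with blue caps lying in the tray, 95 mm long with the cap, body 50 x 72 x 50 mm, 40 to 85 g. Origin in the middle of the square body; its y points to the cap.
- bottle2: One of four alike empty square white bottles with blue caps lying in the tray, 95 mm long with the cap, body 50 x 72 x 50 mm, 40 to 85 g. Origin in the middle of the square body; its y points to the cap.
- bottle3: One of four alike empty square white bottles with blue caps lying in the tray, 95 mm long with the cap, body 50 x 72 x 50 mm, 40 to 85 g. Origin in the middle of the square body; its y points to the cap.
- reagent_a: Bystander: glass bottle, blue cap, 72 mm wide, 150 mm high; origin under its base.
- reagent_b: Bystander: glass bottle, blue cap, 72 mm wide, 150 mm high; origin under its base.
- powder_jar: Bystander: wide white jar, 110 mm wide, 130 mm high; origin under its base.
- tip_box: Bystander beside the stand: white box with blue perforated top, 80 x 120 x 68 mm; origin under its base.
- tube_rack: Bystander behind the stand: wire rack of capped tubes, 70 x 150 x 108 mm; origin under its base.
- wash_bottle: Bystander: white bottle, red cap, 64 mm wide, 130 mm high; origin under its base.

How it is judged:
By the outcome, as a careful person would: the job done as asked, in the order asked, and still so for the second after the job is handed in, with the robot touching nothing.
It also fails if it takes over 64 s, if anything falls off the work surface, if the arm or the gripper's body presses on something with over 40 N, if the wrist force passes 120 N, or if a joint passes its speed limit or range.

## Robot

A 6-joint arm with a two-finger parallel gripper is mounted at the origin on the work surface. World frame = base frame: x ahead of the robot, y to its left, z up, the work surface at z = 0. Lengths are in m, angles in rad, forces in N, time in s.
With the tool pointing down it reaches from about 0.225 to 0.875 m from the base axis. Payload 3.4 kg.
Tool frame: the origin (TCP) lies on the centre line of the jaws, within the pads' length; the fingertips stand 17 mm ahead of it and the grasp point (between the pads) lies 2 mm behind it (nose_length is the distance from the TCP to the fingertips, in m); z points along the fingers, y is the line along which they close (so a half turn about z gives the same grasp; the last joint's range is limited). The gripper opens to 85 mm and grips with 20 to 120 N. Pads are 22 mm wide; open, the fingers measure 114 mm over their backs; the gripper's body (76 mm by 85 mm) begins 54 mm behind the grasp point. The pads swing forward as they close: fully open they stand 13 mm farther back than shut.
Start: joints at [-1.242, 0.276, 1.505, -0, 1.361, -0.121], TCP at [0.25, -0.518, 0.248] pointing down, gripper open.
Joint ranges: [-2.89, 2.89], [-0.75, 2.08], [0.22, 2.7], [-1.18, 4.32], [0.11, 2.71], [-2.7, 2.7]. Speed limits (rad/s): [2.57, 2.57, 3.14, 3.14, 3.14, 3.14].

## Interface

Orientations are given as a unit quaternion [w, x, y, z].
In Python, from rig import get_state, get_image, sign_off, find_in, place_of, nose_length gives the robot as it stands.
- The arm moves only by the tool apply_moves, never from a script. Its argument "deltas" is one flat list of numbers, 5 for each row, row after row: the finger opening in mm, from 0 to 85.4, then the shift along the tool's x, y, z in mm, then the turn about the tool's z in degrees. A call has 1 to 12 rows; each row is the pose to reach, as a shift and turn from the pose commanded when the call began, along the tool's axes at that moment; what a row does not reach only later rows make up. A row lasts 1/12 s, in which the tool goes at most 41.7 mm and 7.16 degrees, less where a joint would pass 70% of its speed; a pose out of reach is approached as far as the arm can. A call with a gripper value outside its range is refused whole. The fingers move at their own pace and stop on an object; "squeeze" is the grip in N (left out, the last holds). Time passes only in rows, so rows that repeat a pose let the fingers close. It gives the time, the measured TCP pose, the force, the opening and the grip force at its end, in the units of the state.
- get_state(): the state, without advancing time (a new reading comes with each control period).
- get_image(name): name is "scene" or "top" or "wrist"; returns a dict with "frame" (480x640x3 uint8, red, green, blue), "K" (3x3 intrinsics, pixels), "position" and "orientation" of the camera in the world. Camera axes: x right, y down, z forward; pixel columns grow to the right and rows downward; lengths in m; the calibration is good to about 2 mm. A picture is of the moment at which its call begins. There is no depth.
- sign_off(): hands the job in; it is judged then, once.
Trained networks look in a picture, given as the dict that the camera call returned (one of the last four; its "shot" number tells which), for a name from the list of things; names that differ only in an ending like _2 or _b are one class to them, and where a whole thing is asked for, a point or a joint stands for the part that bears it (a point fixed in the world has none). Each returns a list of dicts, best first, with "score" (0 to 1); they miss things now and then, are a little off and sometimes report something else, mostly with a low value. They report only what shows in the picture. A call takes as long as a camera call.
- find_in(query, picture): "point" ([column, row] in pixels, amid what is visible of it).
- place_of(query, picture): "point" ([column, row] in pixels: a listed point, or the origin of a listed thing).
The state is a dict: "clock": time; "qpos": joint angles; "qd": joint speeds; "effort": joint torques, N m; "position": TCP position; "ee_rot": TCP orientation; "contact_force": force on the tool from outside, world axes, zero at the start; "moment": the same for the moment, N m; "width": finger opening in m; "gripper_force": force on a finger pad.
Only numpy, scipy, OpenCV 4.12 (cv2) and the standard library are available. Lean on these libraries where they do the work, as an engineer would, in place of code of your own. Each camera call takes 0.05 s, during which the arm holds its last target. There are 200 camera calls.

## Working session

There is one attempt and no reset: what is moved stays moved. The work goes in short steps, Python scripts to look and compute and a tool call to move; the robot and the scene stay as the last step left them, time stands still between calls to the robot, and variables do not carry over. Pictures are saved under pics/ and viewed, at most 10 in all, crops included, and the job is handed in when it is done.

Besides the shell and the picture viewer there is one more tool, called after ">>>" as name(argument=value, ...) on one line, values as JSON. apply_moves: Moves the arm, as the interface text tells. Its arguments: {"type":"object","properties":{"deltas":{"type":"array"},"squeeze":{"type":"number"}},"required":["deltas"]}

```bash
mkdir -p pics
cat > h.py <<'E'
import numpy as np, cv2
from scipy.spatial.transform import Rotation as R
from rig import *
def rot(q): return R.from_quat([q[1],q[2],q[3],q[0]]).as_matrix()
def ray(p,uv):
    d=rot(p["orientation"])@np.linalg.inv(p["K"])@np.array([uv[0],uv[1],1.0]); return np.array(p["position"]),d
def onz(p,uv,z):
    o,d=ray(p,uv); return o+d*(z-o[2])/d[2]
def proj(p,X):
    c=rot(p["orientation"]).T@(np.array(X)-np.array(p["position"])); c=p["K"]@c; return c[:2]/c[2]
def save(p,n): cv2.imwrite("pics/"+n,cv2.cvtColor(p["frame"],cv2.COLOR_RGB2BGR))
E
python3 - <<'E'
from h import *
np.set_printoptions(precision=3,suppress=True)
s=get_state(); print(s["position"],s["ee_rot"],nose_length if not callable(nose_length) else nose_length(),s["width"])
for n in ("scene","top"):
    p=get_image(n); save(p,n+"0.png"); print(n,p["position"])
    for q,z in (("tub",0),("lip",.165),("bar",.265),("stand",0),("tip_box",0),("tube_rack",0),("reagent_a",0),("powder_jar",0),("wash_bottle",0)):
        for r in place_of(q,p)[:2]: print(q,np.array(r["point"]),round(r["score"],2),onz(p,r["point"],z))
E
```

```text
[ 0.25  -0.517  0.247] [-0.001  0.975  0.223 -0.   ] 0.017 0.08582409195117983
scene [1.674 0.505 1.269]
tub [273.6 232. ] 0.66 [ 0.45  -0.259  0.   ]
lip [368.3 238.6] 0.6 [0.517 0.145 0.165]
bar [374.6 210.8] 0.67 [0.49  0.151 0.265]
bar [269.6 307.3] 0.51 [0.973 0.03  0.265]
stand [363.7 269.2] 0.7 [0.502 0.13  0.   ]
stand [391.4 317.6] 0.48 [0.671 0.288 0.   ]
tip_box [390.9 314.1] 0.94 [0.658 0.282 0.   ]
tip_box [419.3 237.3] 0.59 [0.262 0.267 0.   ]
tube_rack [458.6 300.4] 0.78 [0.515 0.471 0.   ]
reagent_a [268.8 308.9] 0.89 [ 0.795 -0.095  0.   ]
reagent_a [242.6 294.1] 0.66 [ 0.773 -0.208  0.   ]
powder_jar [501.2 294.8] 0.58 [0.435 0.598 0.   ]
wash_bottle [193.7 212.1] 0.82 [ 0.469 -0.616  0.   ]
top [0.321 0.014 1.648]
tub [402.6 291.5] 0.9 [ 0.452 -0.258  0.   ]
lip [276.8 266.2] 0.78 [0.507 0.149 0.165]
bar [278.  261.3] 0.92 [0.508 0.137 0.265]
stand [261.1 253.6] 0.55 [0.569 0.218 0.   ]
tip_box [355.7 193.1] 0.16 [ 0.787 -0.099  0.   ]
reagent_a [388.4 202.6] 0.93 [ 0.756 -0.212  0.   ]
reagent_a [358.1 193.6] 0.65 [ 0.786 -0.107  0.   ]
powder_jar [146.5 294.6] 0.71 [0.423 0.593 0.   ]
wash_bottle [503.7 281.2] 0.92 [ 0.494 -0.597  0.   ]
```

View pics/top0.png

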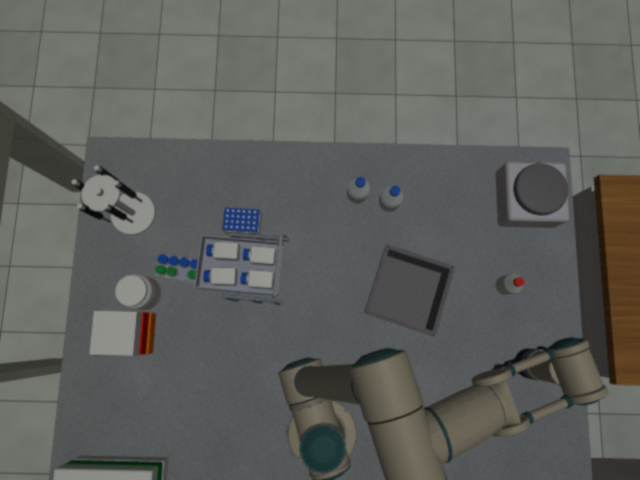

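View pics/scene0.png

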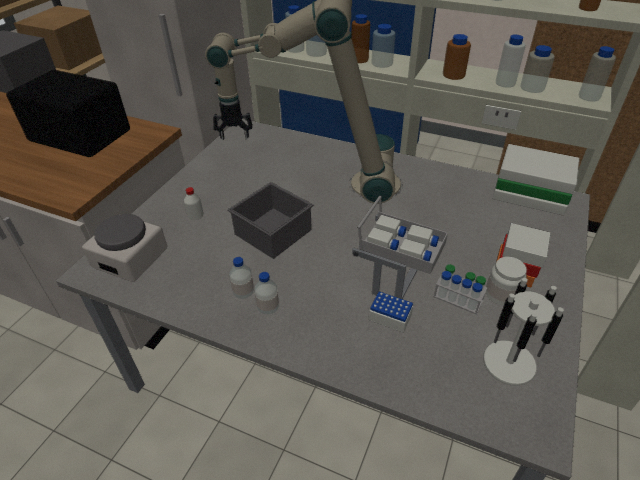

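The top view shows the tub at about (410,289), turned by about 15°. The tray is at about (240,265), its bar running from roughly (287,238) to (279,303) with the lip facing the tub. Next I enlarge both for edges.

Run:
```python
from h import *
im=cv2.imread("pics/top0.png")
a=cv2.resize(im[225:345,190:310],(400*3//3,400),interpolation=cv2.INTER_CUBIC)
b=cv2.resize(im[235:345,355:465],(400,400),interpolation=cv2.INTER_CUBIC)
c=np.hstack([a,b]); c=cv2.convertScaleAbs(c,alpha=1.5,beta=10)
cv2.imwrite("pics/crop0.png",c)
```

```text
(no output)
```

View pics/crop0.png

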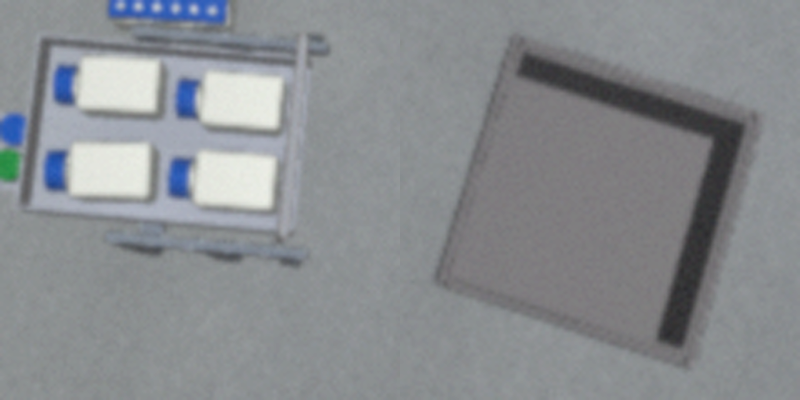

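The crop shows the bar ends at top-view pixels (281.5,235.5) and (275.5,295.5), the tray's back corners at about (202.6,237) and (196.6,287.4). The tub's rim corners are (386.9,245.2), (453.5,267.2), (434.8,335.9) and (365.2,312).

Run:
```python
from h import *
np.set_printoptions(precision=4,suppress=True)
p=get_image("top")
b=[onz(p,q,.265) for q in((281.5,235.5),(275.5,295.5))]
print("bar",b,np.linalg.norm(b[0]-b[1]),(b[0]+b[1])/2)
d=b[0]-b[1];print("xaxis ang",np.degrees(np.arctan2(d[1],d[0])))
k=[onz(p,q,.208) for q in((202.6,237),(196.6,287.4))]; print("back",k,np.mean(k,0))
for z,pts in((.14,((230.5,236.1),(288.4,239.1))),(.14,((222.4,296.4),(281.5,302.1)))):
  a=[onz(p,q,z) for q in pts];d=a[0]-a[1];print("arm",a,np.degrees(np.arctan2(d[1],d[0])))
t=np.array([onz(p,q,.125) for q in((386.9,245.2),(453.5,267.2),(434.8,335.9),(365.2,312))])
print("tub",t,t.mean(0))
for i in range(4):
  d=t[(i+1)%4]-t[i];print(np.linalg.norm(d),np.degrees(np.arctan2(d[1],d[0])))
```

```text
bar [array([0.5825, 0.1297, 0.265 ]), array([0.4119, 0.1402, 0.265 ])] 0.1710129009146807 [0.4972 0.1349 0.265 ]
xaxis ang -3.5243405791548033
back [array([0.5835, 0.368 , 0.208 ]), array([0.434 , 0.3758, 0.208 ])] [0.5087 0.3719 0.208 ]
arm [array([0.6007, 0.2984, 0.14  ]), array([0.5953, 0.1183, 0.14  ])] 88.28883058007054
arm [array([0.4138, 0.3128, 0.14  ]), array([0.4005, 0.1326, 0.14  ])] 85.79794802950858
tub [[ 0.5856 -0.1896  0.125 ]
 [ 0.5209 -0.3966  0.125 ]
 [ 0.3098 -0.3346  0.125 ]
 [ 0.3769 -0.123   0.125 ]] [ 0.4483 -0.261   0.125 ]
0.21692279518295304 -107.35376558190751
0.22009551746584463 163.63534104598136
0.22203405328138281 72.39378872142537
0.2190883563750217 -17.696291133611762
```

>>> apply_moves(deltas=[85,214,-64,30,43,85,214,-64,30,43,85,214,-64,30,43,85,214,-64,30,43,85,214,-64,30,43,85,214,-64,30,43,85,214,-64,30,43,85,214,-64,30,43], squeeze=50)

```text
clock: 1.72
position: [0.416, -0.3656, 0.218]
ee_rot: [-0.0, 0.989, -0.148, -0.0]
contact_force: [0.3, -0.5, -0.3]
width: 0.0853
gripper_force: 0.0
```

```bash
cat >> h.py <<'E'
def go(tx,ty,tz,yaw=None):
    """print shift (mm, tool axes) and turn (deg) to world target; yaw = world direction of tool x, deg"""
    s=get_state(); M=rot(s["ee_rot"]); d=M.T@(np.array([tx,ty,tz])-s["position"])*1000
    y=np.degrees(np.arctan2(M[1,0],M[0,0])); t=0 if yaw is None else -((yaw-y+180)%360-180)
    print("pos",np.round(s["position"],4),"yaw",round(y,1),"t",round(s["clock"],2),"F",np.round(s["contact_force"],1),"w",round(s["width"],4),"-> move",np.round(d,1),"turn",round(t,1))
E
python3 - <<'E'
from h import *
p=get_image("wrist"); save(p,"w1.png")
go(.415,-.366,.2,-17.5)
np.set_printoptions(precision=4,suppress=True)
print(p["position"],rot(p["orientation"]))
for q in ("tub",):
  for r in place_of(q,p): print(r["point"],r["score"],onz(p,r["point"],0))
E
```

```text
pos [ 0.4154 -0.3666  0.2183] yaw -17.1 t 1.77 F [-0.5 -1.3 -0. ] w 0.0852 -> move [-0.5 -0.5 18.3] turn 0.4
[ 0.4906 -0.3881  0.342 ] [[-0.2925 -0.9113 -0.2899]
 [-0.9563  0.2786  0.0892]
 [-0.0005  0.3033 -0.9529]]
[209.9, 210.8] 0.93 [ 0.4504 -0.2623  0.    ]
```

View pics/w1.png

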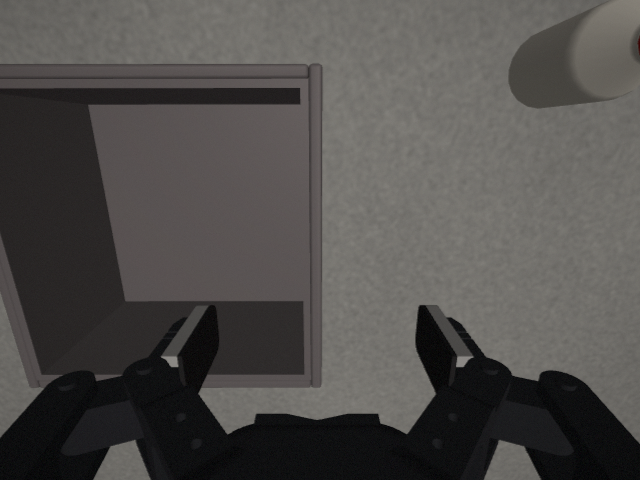

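The wrist view shows the -y wall lined up with the tool. Its outer rim edge runs vertically at column 322 from (316,65) to (316,387), midway between the pads.

Run:
```python
from h import *
p=get_image("wrist")
a=onz(p,(321.5,66),.123);b=onz(p,(321.5,386.5),.123);c=onz(p,(310,70),.125)
d=a-b;print(a,b,(a+b)/2,np.linalg.norm(d),np.degrees(np.arctan2(d[1],d[0])))
m=(a+b)/2; n=np.array([-d[1],d[0]])/np.linalg.norm(d[:2]); g=m[:2]+n*.0065
print("centre",m[:2]+n*np.linalg.norm(d)/2); go(g[0],g[1],.115,np.degrees(np.arctan2(d[1],d[0])))
```

```text
[ 0.52373355 -0.40326286  0.123     ] [ 0.31004061 -0.33865031  0.123     ] [ 0.41688708 -0.37095658  0.123     ] 0.22324751842048765 -16.82330266082373
centre [ 0.44919335 -0.26411011]
pos [ 0.4146 -0.3677  0.2185] yaw -17.2 t 1.87 F [ 0.8 -0.1  0.1] w 0.0853 -> move [  3.1  -4.2 103.5] turn -0.4
```

>>> apply_moves(deltas=[85,3,-4,40,0,85,3,-4,80,0,85,3,-4,103,0,85,3,-4,103,0,0,3,-4,103,0,0,3,-4,103,0,0,3,-4,103,0,0,3,-4,103,0,0,3,-4,103,0,0,3,-4,103,0,0,3,-4,103,0,0,3,-4,103,0], squeeze=50)

```text
clock: 2.87
position: [0.4197, -0.3639, 0.1166]
ee_rot: [0.0, 0.989, -0.15, 0.001]
contact_force: [0.0, 1.3, 6.2]
width: 0.0117
gripper_force: 49.0
```

Run:
```python
from h import *
p=get_image("top")
go(.4,-.3,.115)
for q,z in(("tub",0),("lip",.165),("bar",.265)):
  for r in place_of(q,p)[:1]: print(q,r["point"],r["score"],onz(p,r["point"],z))
```

```text
pos [ 0.4197 -0.3639  0.1167] yaw -17.2 t 2.92 F [1.4 1.9 5.6] w 0.0116 -> move [-37.7 -55.3   1.6] turn 0
tub [402.5, 295.1] 0.62 [ 0.4399944  -0.25803392  0.        ]
lip [278.7, 269.7] 0.6 [0.49621298 0.14266722 0.165     ]
bar [221.8, 276.7] 0.61 [0.461059  0.2928541 0.265    ]
```

>>> apply_moves(deltas=[0,0,-10,0,0,0,-1,-30,0,-1,0,-2,-55,0,-3,0,-3,-80,0,-5,0,-4,-110,0,-7,0,-5,-140,0,-9,0,-7,-170,0,-11,0,-8,-200,0,-12,0,-9,-230,0,-14,0,-10,-250,0,-14,0,-10,-257,0,-14,0,-10,-257,0,-14])

```text
clock: 4.07
position: [0.4867, -0.1147, 0.1166]
ee_rot: [0.001, 1.0, -0.027, 0.001]
contact_force: [0.3, 2.2, 6.7]
width: 0.0121
gripper_force: 50.0
```

Run:
```python
from h import *
p=get_image("top"); 
go(.490,-.031,.1165,-3)
w=get_image("wrist")
for n,P in (("top",p),("wrist",w)):
 for q,z in(("tub",0),("lip",.165),("bar",.265)):
  for r in place_of(q,P)[:1]: print(n,q,r["point"],r["score"],onz(P,r["point"],z))
b=cv2.cvtColor(p["frame"],cv2.COLOR_RGB2BGR)[215:345,190:385]
a=cv2.convertScaleAbs(cv2.resize(b,(780,520),interpolation=cv2.INTER_CUBIC),alpha=1.4)
cv2.imwrite("pics/t2.png",a)
```

```text
pos [ 0.4867 -0.1147  0.1166] yaw -3.1 t 4.12 F [1.5 3.1 6.4] w 0.0124 -> move [ -1.2 -83.8   0.1] turn -0.1
top tub [329.4, 278.9] 0.91 [ 0.48859266 -0.01367724  0.        ]
top lip [276.5, 267.5] 0.58 [0.50274432 0.14956099 0.165     ]
top bar [279.3, 263.6] 0.56 [0.50172661 0.13293107 0.265     ]
wrist tub [172.5, 245.2] 0.78 [ 0.49198431 -0.00837272  0.        ]
```

View pics/t2.png

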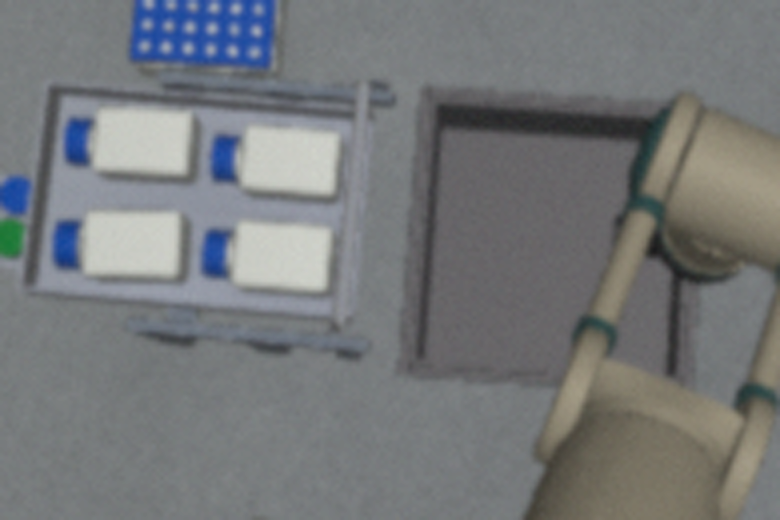

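The top view shows the tub's lead edge parallel to the bar and roughly 35–40 mm short of the hinge line. The tray and its bottles are untouched, so I push in.

>>> apply_moves(deltas=[0,0,-10,0,0,0,0,-25,0,0,0,0,-40,0,0,0,0,-55,0,0,0,0,-70,0,0,0,0,-80,0,0,0,0,-83,0,0,0,0,-83,0,0])

```text
clock: 5.13
position: [0.4915, -0.0338, 0.1167]
ee_rot: [0.001, 1.0, -0.027, 0.002]
contact_force: [0.3, -2.9, 6.5]
width: 0.0121
gripper_force: 50.2
```

Run:
```python
from h import *
p=get_image("top"); 
go(.490,-.031,.1165,-3)
w=get_image("wrist")
for n,P in (("top",p),("wrist",w)):
 for q,z in(("tub",0),("lip",.165),("bar",.265)):
  for r in place_of(q,P)[:1]: print(n,q,r["point"],r["score"],onz(P,r["point"],z))
```

```text
pos [ 0.4915 -0.0338  0.1166] yaw -3.2 t 5.18 F [ 0.3 -3.2  6. ] w 0.012 -> move [-1.7 -2.7  0.1] turn -0.2
top tub [298.5, 275.9] 0.66 [0.4963451  0.08997051 0.        ]
top lip [276.5, 271.6] 0.84 [0.49030298 0.14908473 0.165     ]
top bar [277.1, 263.4] 0.86 [0.50215537 0.13915669 0.265     ]
wrist tub [172.8, 245.3] 0.97 [0.49694093 0.07194936 0.        ]
```

>>> apply_moves(deltas=[60,0,0,0,0,60,0,0,0,0,60,0,0,0,0,60,0,0,-20,0,60,0,0,-50,0,60,0,0,-90,0,60,0,0,-130,0,60,0,0,-170,0,60,0,0,-205,0,60,0,0,-225,0,60,0,-40,-225,0,60,0,-70,-225,0])

```text
clock: 6.53
position: [0.4949, 0.0373, 0.342]
ee_rot: [-0.0, 1.0, -0.03, 0.002]
contact_force: [0.9, 0.4, -1.2]
width: 0.06
gripper_force: 0.0
```

Run:
```python
from h import *
p=get_image("top"); w=get_image("wrist"); save(w,"w3.png")
go(.499,.138,.32,-3)
for n,P in (("top",p),("wrist",w)):
 for q,z in(("tub",0),("lip",.165),("bar",.265)):
  for r in place_of(q,P)[:1]: print(n,q,r["point"],r["score"],onz(P,r["point"],z))
```

```text
pos [0.4939 0.0404 0.3404] yaw -3.0 t 6.63 F [ 0.2 -0.6  0.3] w 0.0599 -> move [  0.  -97.7  20.7] turn -0.0
top tub [304.1, 275.1] 0.88 [0.49945241 0.07130281 0.        ]
top lip [276.8, 271.3] 0.87 [0.49123238 0.14821488 0.165     ]
top bar [276.5, 264.3] 0.66 [0.49956    0.14075086 0.265     ]
wrist tub [300.0, 192.9] 0.77 [0.49655536 0.06856019 0.        ]
wrist lip [215.5, 223.2] 0.92 [0.49988542 0.13579468 0.165     ]
wrist bar [166.4, 262.9] 0.59 [0.50004837 0.13762509 0.265     ]
```

View pics/w3.png

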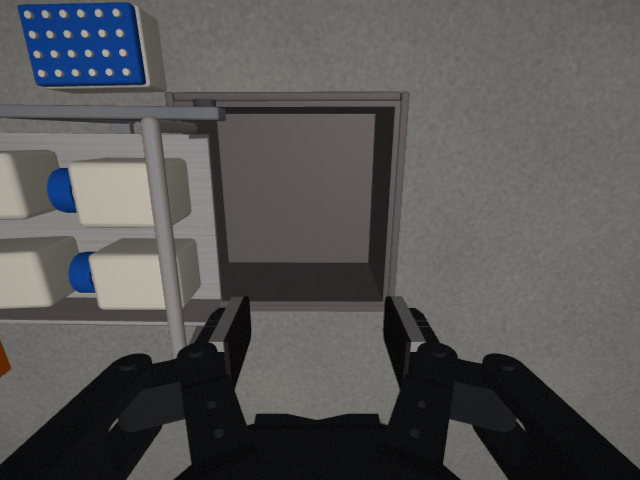

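The wrist view shows the tub under the lip, its rim parallel to the tray, and all four bottles lying in the tray. The bar runs from (150,120) to (178,350).

Run:
```python
from h import *
p=get_image("wrist")
a=onz(p,(150,122),.265);b=onz(p,(177,345),.265);d=a-b
print(a,b,np.degrees(np.arctan2(d[1],d[0])))
f=lambda x:a+(b-a)*(a[0]-x)/(a[0]-b[0]); print(f(.5))
go(.5,f(.5)[1],.31,-3)
```

```text
[0.58265444 0.12249783 0.265     ] [0.44190603 0.13314236 0.265     ] -4.324935960654188
[0.5        0.12874883 0.265     ]
pos [0.4941 0.0361 0.34  ] yaw -3.3 t 6.98 F [ 0.2  0.5 -0.4] w 0.06 -> move [  0.6 -92.8  30. ] turn -0.3
```

>>> apply_moves(deltas=[60,0,-35,0,0,60,0,-70,0,0,60,0,-99,0,0,60,0,-99,0,0,60,0,-99,30,0,60,0,-99,60,0,60,0,-99,79,0,60,0,-99,79,0,60,0,-99,79,0])

```text
clock: 7.73
position: [0.4994, 0.1349, 0.2607]
ee_rot: [0.0, 1.0, -0.029, -0.001]
contact_force: [-0.5, 0.4, 0.2]
width: 0.0601
gripper_force: 0.0
```

Run:
```python
from h import *
p=get_image("wrist"); save(p,"w4.png")
go(.5,.136,.261,-3)
s=get_state();print(s["position"],s["contact_force"])
for q,z in (("bar",.265),("lip",.165)):
 for r in place_of(q,p)[:2]: print(q,r["point"],r["score"],onz(p,r["point"],z))
```

```text
pos [0.5004 0.1351 0.2621] yaw -3.3 t 7.78 F [ 0.3 -0.2 -0.1] w 0.0597 -> move [-0.4 -0.8  1.1] turn -0.3
[0.50038576 0.13514317 0.26205488] [ 0.32450608 -0.24054315 -0.13036842]
bar [311.8, 337.5] 0.74 [0.49949608 0.13719127 0.265     ]
bar [373.2, 204.0] 0.22 [0.55233636 0.11230812 0.265     ]
```

View pics/w4.png

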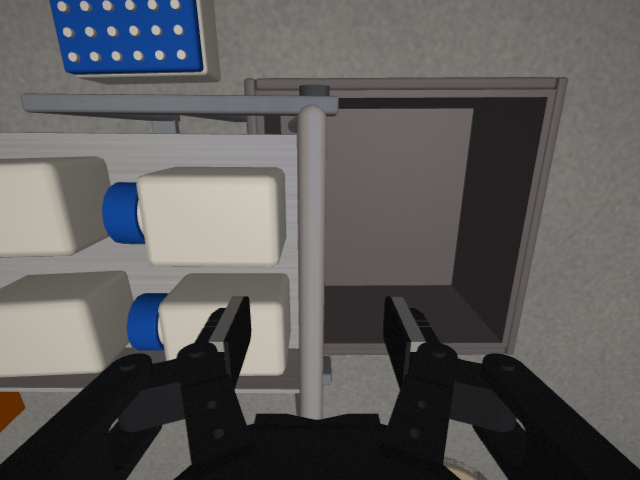

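The wrist view shows the bar at (312,340), centred between the pads, and clear of the bottles. I close to a loose cage and start tipping along the arc.

>>> apply_moves(deltas=[22,0,0,0,0,22,0,0,0,0,22,0,0,0,0,22,0,4,0,0,22,0,8,0.1,0,22,0,12,0.3,0,22,0,16,0.7,0,22,0,20,1.3,0,22,0,24,2,0,22,0,28,3,0,22,0,31.5,4,0,22,0,35.5,5,0])

```text
clock: 8.88
position: [0.4982, 0.1031, 0.2578]
ee_rot: [-0.003, 1.0, -0.028, 0.001]
contact_force: [-1.6, 7.3, 6.3]
width: 0.022
gripper_force: 3.7
```

>>> apply_moves(deltas=[22,0,2.3,0.8,0,22,0,4.7,1.7,0,22,0,7,2.6,0,22,0,9.3,3.6,0,22,0,11.5,4.6,0,22,0,13.8,5.7,0,22,0,16,6.9,0,22,0,18.2,8.1,0,22,0,20.3,9.4,0,22,0,22.5,10.7,0,22,0,24.6,12.1,0,22,0,26.6,13.5,0])

```text
clock: 9.88
position: [0.4969, 0.0756, 0.2439]
ee_rot: [-0.002, 1.0, -0.028, 0.001]
contact_force: [0.1, 5.6, 4.2]
width: 0.0223
gripper_force: 2.8
```

>>> apply_moves(deltas=[22,0,2.4,1.8,0,22,0,4.8,3.6,0,22,0,7.1,5.6,0,22,0,9.3,7.6,0,22,0,11.5,9.6,0,22,0,13.6,11.7,0,22,0,15.7,13.9,0,22,0,17.7,16.2,0,22,0,19.6,18.5,0,22,0,21.5,20.8,0,22,0,23.2,23.2,0,22,0,24.9,25.7,0])

```text
clock: 10.88
position: [0.4947, 0.0486, 0.2167]
ee_rot: [0.0, 1.0, -0.028, -0.0]
contact_force: [1.2, 3.5, 1.4]
width: 0.0217
gripper_force: 1.6
```

Run:
```python
from h import *
p=get_image("top"); s=get_image("scene")
for n,P in (("top",p),("scene",s)):
 for q in("tub","bottle0"):
  for r in place_of(q,P)[:5]: print(n,q,r["point"],round(r["score"],2),onz(P,r["point"],.03))
a=cv2.resize(p["frame"][225:335,190:350],(800,550))[:,:,::-1];b=cv2.resize(s["frame"][170:300,280:480],(800,520),interpolation=cv2.INTER_CUBIC)[:,:,::-1]
cv2.imwrite("pics/m1.png",cv2.resize(np.vstack([a,b]),(446,600)))
```

```text
top tub [302.5, 276.1] 0.93 [0.49278594 0.07541949 0.03      ]
top bottle0 [289.6, 294.9] 0.72 [0.43028579 0.11573603 0.03      ]
top bottle0 [317.5, 284.7] 0.69 [0.46561715 0.02545299 0.03      ]
top bottle0 [292.0, 266.0] 0.4 [0.5254254  0.11101379 0.03      ]
scene tub [350.1, 263.7] 0.95 [0.52346495 0.08598377 0.03      ]
scene bottle0 [356.0, 268.8] 0.69 [0.53867133 0.11394635 0.03      ]
scene bottle0 [344.5, 243.6] 0.55 [0.43500483 0.02932825 0.03      ]
scene bottle0 [334.5, 254.6] 0.51 [0.50256201 0.01779024 0.03      ]
scene bottle0 [368.8, 246.0] 0.51 [0.41250742 0.11579322 0.03      ]
scene bottle0 [349.4, 216.6] 0.23 [ 0.28435112 -0.01046979  0.03      ]
```

View pics/m1.png

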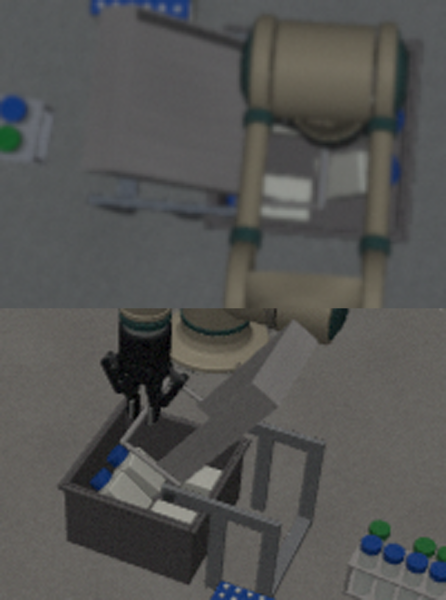

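The top view and scene view show all four bottles in the tub, with the tray tipped and clear. I let the tray down slowly.

>>> apply_moves(deltas=[22,0,-1.7,-2.5,0,22,0,-3.4,-4.9,0,22,0,-5.3,-7.2,0,22,0,-7.2,-9.5,0,22,0,-9.2,-11.8,0,22,0,-11.3,-14,0,22,0,-13.4,-16.1,0,22,0,-15.6,-18.1,0,22,0,-17.8,-20.1,0,22,0,-20.1,-22.1,0,22,0,-22.5,-23.9,0,22,0,-24.9,-25.7,0])

```text
clock: 12.18
position: [0.4962, 0.0759, 0.2421]
ee_rot: [-0.002, 1.0, -0.028, -0.0]
contact_force: [2.7, 7.8, -5.9]
width: 0.0223
gripper_force: 4.4
```

>>> apply_moves(deltas=[22,0,-2.5,-1.7,0,22,0,-5,-3.3,0,22,0,-7.5,-4.9,0,22,0,-10.2,-6.4,0,22,0,-12.8,-7.8,0,22,0,-15.5,-9.1,0,22,0,-18.2,-10.3,0,22,0,-21,-11.5,0,22,0,-23.8,-12.5,0,22,0,-26.6,-13.5,0,22,0,-29.5,-14.4,0,22,0,-32.4,-15.2,0])

```text
clock: 13.18
position: [0.4975, 0.1076, 0.257]
ee_rot: [-0.001, 1.0, -0.028, -0.001]
contact_force: [0.5, 6.6, -4.3]
width: 0.0216
gripper_force: 3.2
```

>>> apply_moves(deltas=[22,0,-2.4,-0.6,0,22,0,-4.9,-1.2,0,22,0,-7.3,-1.7,0,22,0,-9.8,-2.1,0,22,0,-12.2,-2.5,0,22,0,-14.7,-2.8,0,22,0,-16.7,-3,0,22,0,-18.7,-3.2,0,22,0,-20.7,-3.3,0,22,0,-22.7,-3.4,0,22,0,-24.2,-3.4,0,22,0,-25.7,-3.4,0])

```text
clock: 14.18
position: [0.499, 0.1314, 0.2609]
ee_rot: [0.001, 1.0, -0.028, -0.001]
contact_force: [-0.6, -0.6, 0.9]
width: 0.0219
gripper_force: 0.0
```

>>> apply_moves(deltas=[22,0,-1,0,0,22,0,-2,0,0,22,0,-3,0,0,22,0,-4,0,0,22,0,-4,0,0,22,0,-4,0,0])

```text
clock: 14.68
position: [0.4998, 0.1356, 0.2615]
ee_rot: [0.0, 1.0, -0.028, 0.0]
contact_force: [-0.1, -0.2, -0.0]
width: 0.0224
gripper_force: 0.0
```

Contact force is zero and the bar is free, so the tray is down. I open, lift and check.

>>> apply_moves(deltas=[60,0,0,0,0,60,0,0,0,0,60,0,0,0,0,60,0,0,-20,0,60,0,0,-50,0,60,0,0,-85,0,60,0,30,-100,0,60,0,70,-110,0,60,0,110,-110,0,60,0,150,-110,0,60,0,190,-110,0,60,0,220,-110,0])

```text
clock: 15.68
position: [0.4868, -0.0867, 0.3716]
ee_rot: [0.001, 1.0, -0.029, 0.0]
contact_force: [1.0, -0.3, -0.2]
width: 0.0597
gripper_force: 0.0
```

>>> apply_moves(deltas=[60,0,40,0,0,60,0,80,0,0,60,0,120,0,0,60,0,120,0,0])

```text
clock: 16.02
position: [0.48, -0.2108, 0.3706]
ee_rot: [0.003, 0.999, -0.032, -0.001]
contact_force: [1.3, 0.3, -0.6]
width: 0.0596
gripper_force: 0.0
```

Run:
```python
from h import *
go(.5,-.2,.35)
p=get_image("top"); s=get_image("scene")
for n,P in (("top",p),("scene",s)):
 for q,z in(("tub",0),("bar",.265),("bottle0",.03)):
  for r in place_of(q,P)[:4]: print(n,q,r["point"],round(r["score"],2),onz(P,r["point"],z))
a=cv2.resize(p["frame"][225:335,190:350],(800,550))[:,:,::-1];b=cv2.resize(s["frame"][170:330,260:500],(800,533),interpolation=cv2.INTER_CUBIC)[:,:,::-1]
cv2.imwrite("pics/m2.png",cv2.resize(np.vstack([a,b]),(443,600)))
```

```text
pos [ 0.48   -0.2108  0.3706] yaw -3.6 t 16.02 F [ 1.3  0.3 -0.6] w 0.0596 -> move [ 19.3 -12.2  20.5] turn 0
top tub [304.1, 280.2] 0.67 [0.48234557 0.07081649 0.        ]
top tub [143.4, 294.5] 0.17 [0.42285742 0.60300609 0.        ]
top bar [279.0, 265.3] 0.91 [0.49687902 0.13359655 0.265     ]
top bar [188.0, 268.0] 0.65 [0.48347005 0.38930388 0.265     ]
top bottle0 [317.4, 265.6] 0.96 [0.52863823 0.02727322 0.03      ]
top bottle0 [287.7, 296.5] 0.9 [0.42494782 0.12175793 0.03      ]
top bottle0 [315.3, 286.1] 0.57 [0.46087038 0.03255005 0.03      ]
top bottle0 [292.0, 266.8] 0.56 [0.52277007 0.11092683 0.03      ]
scene tub [347.8, 262.7] 0.62 [0.49413097 0.06635449 0.        ]
scene tub [367.8, 247.3] 0.32 [0.39007625 0.10533329 0.        ]
scene bar [364.6, 267.8] 0.44 [0.740791   0.20904419 0.265     ]
scene bottle0 [336.0, 254.5] 0.82 [0.49999782 0.02254934 0.03      ]
scene bottle0 [344.7, 245.9] 0.75 [0.44614619 0.03458036 0.03      ]
scene bottle0 [369.2, 248.7] 0.45 [0.42539564 0.12196236 0.03      ]
scene bottle0 [355.8, 269.1] 0.45 [0.54029529 0.11382217 0.03      ]
```

View pics/m2.png

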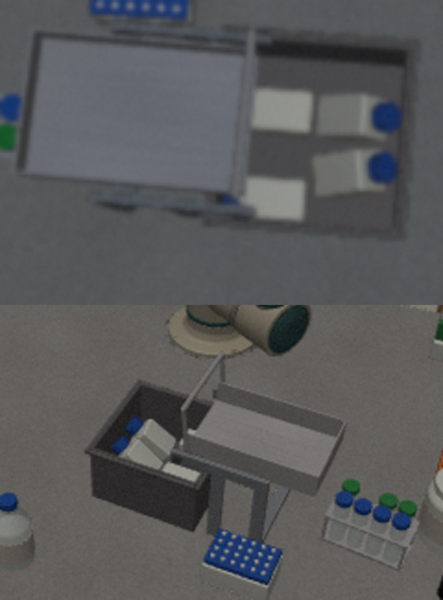

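The top and scene views show the tray empty and level, all four bottles in the tub, the tub flat on the bench and the bystanders in place.

```bash
python3 -c "from rig import *; print(sign_off())"
```

```text
the job is handed in; nothing more can be done
None
```

I slid the tub under the lip, tipped all four bottles into it, lowered the tray gently until level, and handed the job in at about 16 s; the final pictures show nothing else on the bench disturbed.

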